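# Centre the wobbly shaker on the portion scale and take the reading

## Robot

A 6-joint arm with a two-finger parallel gripper is mounted at the origin on the work surface. World frame = base frame: x ahead of the robot, y to its left, z up, the work surface at z = 0. Lengths are in m, angles in degrees, forces in N, time in s.
With the tool pointing down it reaches from about 0.275 to 0.75 m from the base axis. Payload 10.2 kg.
Tool frame: the origin (TCP) lies on the centre line of the jaws, within the pads' length; the fingertips stand nose_length ahead of it and the grasp point (between the pads) lies 3 mm ahead of it (nose_length is the distance from the TCP to the fingertips, in m); z points along the fingers, x is the direction in which the jaws open and shut, and the axes are right-handed (so a half turn about z gives the same grasp; the last joint's range is limited). The gripper opens to 88 mm and grips with 3 to 60 N. Pads are 18 mm wide; open, the fingers measure 123 mm over their backs; the gripper's body (75 mm by 187 mm) begins 45 mm behind the grasp point.
Start: joints at [-79.951, 17.928, 85.812, -0, 76.261, -12.8], TCP at [0.204, -0.484, 0.261] pointing down, gripper open.
Joint ranges: [-168.41, 168.41], [-55.51, 124.54], [10.69, 146.95], [-70.63, 250.63], [1, 178], [-165.06, 165.06]. Speed limits (degrees/s): [136.94, 136.94, 172.46, 180, 180, 180].

## Interface

Orientations are given as a 3x3 rotation matrix whose columns are the frame's x, y, z axes.
In Python, from rig import * gives the robot as it stands.
- The arm moves only by the tool servo_tool, never from a script. Its argument "rows" is text: rows parted by semicolons, each of 6 numbers parted by spaces: the shift along the tool's x, y, z in m, then the turn, a rotation vector about the tool's x, y, z in rad. In form: tx ty tz ax ay az; .... A call has 1 to 12 rows; each row is the pose to reach, as a shift and turn from the pose measured when the call began, along the tool's axes at that moment; what a row does not reach only later rows make up. A row lasts 1/8 s, in which the tool goes at most 62.5 mm and 10.7 degrees, less where a joint would pass 70% of its speed; a pose out of reach is approached as far as the arm can. A call with a gripper value outside its range is refused whole. "claw" is the opening in per cent of the stroke, from 0 (shut) to 100 (fully open), set as the call begins (left out, the last holds). The fingers move at their own pace and stop on an object; "grip_force" is the grip in N (left out, the last holds). Time passes only in rows, so rows that repeat a pose let the fingers close. It gives the time, the measured TCP pose, the force and the opening at its end, in the units of the state.
- read_state(): the state, without advancing time (a new reading comes with each control period).
- read_camera(name): name is "side" or "top"; returns a dict with "image" (480x640x3 uint8, red, green, blue), "z_map" (480x640 float32, m along the optical axis (not along the pixel's ray), 0 where there is no reading), "vfov" (degrees; the focal length in pixels is half the picture's height over the tangent of half this angle, whatever the lens; pixels are square), "cx", "cy" (the principal point, pixels), "R" (3x3) and "t" (3): a world point X has camera coordinates R X + t. Camera axes: x right, y down, z forward; pixel columns grow to the right and rows downward; lengths in m; the calibration is good to about 2 mm. A picture is of the moment at which its call begins.
- close_job(): hands the job in, once; it reports no verdict.
The state is a dict: "time": time; "joint_positions": joint angles; "joint_vel": joint speeds; "joint_torque": joint torques, N m; "ee_pos": TCP position; "eef_rot": TCP orientation; "ft_force": force on the tool from outside, world axes, zero at the start; "moment": the same for the moment, N m; "finger_gap": finger opening in m.
Only numpy, scipy, OpenCV 4.12 (cv2) and the standard library are available. Lean on these libraries where they do the work, as an engineer would, in place of code of your own. Each camera call takes 0.05 s, during which the arm holds its last target. There are 200 camera calls.

## Task

The pear-shaped shaker standing off-centre on the portion scale would give a false weight: with light taps of the fingertips, low on its belly, nudge it to the middle of the small pan, so that the engraved ring shows all round it, without tipping it over or pinching, lifting or knocking it off. When it stands still in the middle, push the scale's key fully down with a fingertip and let go, leaving the shaker centred. Leave the second shaker, the jar and the spoon around the scale where they are.

Things in the scene. Friction and masses are not known exactly. Their poses are not given: they have to be found in the camera images.
- shaker: the shaker on the scale's pan: round, white, steel cap, 58 mm tall, 110 to 215 g. Flat foot 26 mm across, flaring to a 54 mm belly, its widest, 12 mm above the foot, then narrowing to a 33 mm wide cap from 42 to 50 mm and a rounded top. Pushed at the belly or lower it slides; pushed higher it may topple. Origin: centre of the foot's underside; z up its axis.
- pan_centre (a point): centre of the top face of the scale's fixed round steel pan, 110 mm across, 45 mm above the table. A thin dark ring, 70 mm across inside, is engraved about the centre: the shaker centred within 8 mm has its belly inside the ring seen from above. Axes: z up; -x points to the scale's nose (the scale may be turned any way).
- scale: the fixed portion scale: round white base 150 mm across, 30 mm high, and a nose 78 mm wide and 26 mm high that reaches 130 mm from the pan's centre towards -x. Origin: on the table under the pan's centre.
- key_top (a point): centre of the top of the scale's round dark grey push key, 22 mm across, in a 38 mm wide white collar on the nose; 47 mm above the table, 9 mm above the collar, 105 mm from the pan's centre towards -x and 18 mm towards -y in the scale's axes. Beside it lies a flat dark display, not to be used. The key is pressed straight down and springs back.
- key (a joint): travel of the key in m: 0 up, 0.005 fully down (takes about 4 N); counts as pressed from 0.004.
- spare_shaker: a second shaker, the same, standing on the table 16 to 20 cm from the pan's centre; to be left alone. Origin: centre of its underside.
- sauce_tub: small clear jar with a white lid, 60 mm across, 55 mm tall, on the table 15 to 19 cm from the pan's centre; leave alone. Origin: centre of its underside.
- spoon: steel spoon 170 mm long lying on the table beside the scale, its middle 17 to 21 cm from the pan's centre; leave alone. Lies along its x.
There are look-alikes about, which are no part of the job. Leave any pink or red look-alike of the shaker alone.

How it is judged (in metres and radians):
On the way, in this order (a step that is already met when the one before it is completed fails the run):
1. the shaker stands upright and still, untouched, within 8 mm of the middle of the pan (horizontal distance between shaker and pan_centre below 0.008 m and angle between shaker's own z axis and vertical below 0.06 rad and z of shaker in the frame of pan_centre between -0.004 and 0.004 m and linear speed of shaker below 0.02 m/s and contact force between each of the arm, the fingers and shaker below 0.05 N), for 0.3 s.
2. the key is pushed fully down while the shaker stands centred (value of joint key above 0.004 m and horizontal distance between shaker and pan_centre below 0.008 m and contact force between each of the arm, the fingers and shaker below 0.05 N), for 0.1 s.
At the end, for the whole second after the job is handed in: The shaker stands upright (within 0.06 rad) and still on the pan, its foot within 8 mm of the pan's centre, and the key, after having been pressed at least 4 mm, is up again (all of step 1 and value of joint key below 0.0015 m); the robot touches nothing.
It fails at once if the shaker is tipped by more than 0.45 rad or knocked off the pan (angle between shaker's own z axis and vertical above 0.45 rad or z of shaker in the frame of pan_centre below -0.01 m).
It fails at once if the shaker is lifted off the pan (z of shaker in the frame of pan_centre above 0.014 m).
It fails at once if the shaker is struck or squeezed with more than 12 N (contact force between any of the fingers, the arm and shaker above 12 N).
It fails at once if the key is pressed before the shaker is near the middle (value of joint key above 0.004 m and horizontal distance between shaker and pan_centre above 0.01 m).
It fails at once if the second shaker, the jar or the spoon is moved by more than 20 mm (distance of any of spare_shaker, sauce_tub, spoon from where it was at the start of the episode above 0.02 m).
It also fails if it takes over 56 s, if anything falls off the work surface, if the arm or the gripper's body presses on something with over 40 N, if the wrist force passes 120 N, or if a joint passes its speed limit or range.

## Working session

There is one attempt and no reset: what is moved stays moved. The work goes in short steps, Python scripts to look and compute and a tool call to move; the robot and the scene stay as the last step left them, time stands still between calls to the robot, and variables do not carry over. Pictures are saved under pics/ and viewed, about 8 in all and at most 12, crops included, and the job is handed in when it is done.

Besides the shell and the picture viewer there is one more tool, called after "Emit:" by a JSON object that holds its "api" and its "payload". servo_tool: Moves the arm, as the interface text tells. Its arguments: {"type":"object","properties":{"rows":{"type":"string"},"claw":{"type":"number"},"grip_force":{"type":"number"}},"required":["rows"]}

```bash
ls; mkdir -p pics; python3 - <<'E'
from rig import *
import cv2,numpy as np
s=read_state(); print({k:np.round(v,3).tolist() for k,v in s.items()})
try: print(nose_length)
except Exception as e: print(e)
for n in("top","side"):
    c=read_camera(n); cv2.imwrite(f"pics/{n}0.png",c["image"][...,::-1]); np.savez(f"{n}0.npz",**c); print(n,c["vfov"],c["cx"],c["cy"],c["R"].round(3).tolist(),c["t"].round(3))
E
```

```text
pics
{'time': 0.0, 'joint_positions': [-79.949, 17.957, 85.854, 0.001, 76.26, -12.801], 'joint_vel': [0.087, -0.035, 0.028, 0.026, 0.041, -0.003], 'joint_torque': [-0.001, -40.221, -25.227, 0.069, 0.035, -0.0], 'ee_pos': [0.204, -0.484, 0.26], 'eef_rot': [[0.388, -0.922, -0.0], [-0.922, -0.388, 0.001], [-0.001, -0.0, -1.0]], 'ft_force': [0.435, -0.519, 0.14], 'moment': [0.059, -0.011, -0.018], 'finger_gap': 0.088}
0.022
top 49.41097435838677 328.86023741351585 246.05699093025243 [[0.026, -1.0, -0.001], [-0.999, -0.026, -0.02], [0.02, 0.001, -1.0]] [0.    0.545 0.81 ]
side 52.50735039013749 318.3344820127297 240.0984111555269 [[0.975, -0.221, 0.019], [-0.119, -0.591, -0.798], [0.188, 0.775, -0.603]] [-0.526  0.12   0.667]
```

View pics/top0.png

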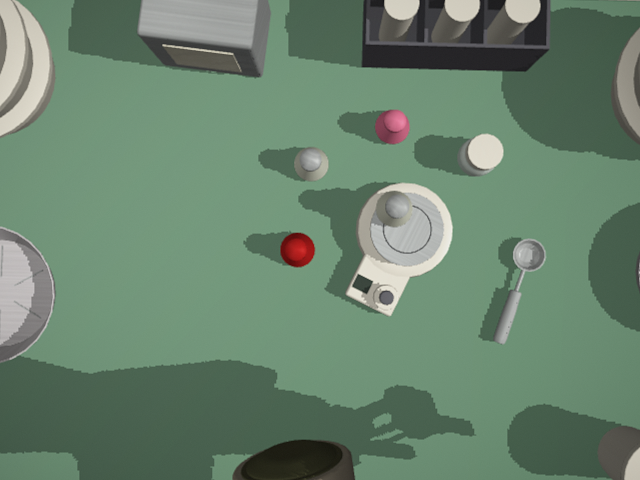

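View pics/side0.png

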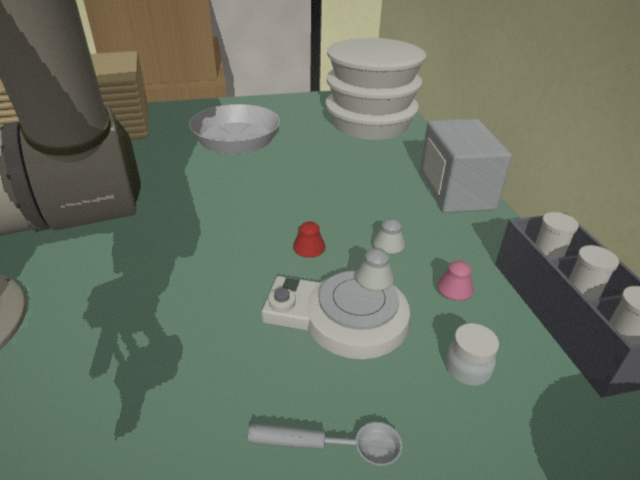

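The top view shows the pan centre near (407,229), the shaker off-centre near (397,208) towards image up, the key at (386,297), the spare at (311,163), the jar at (484,153) and the spoon at right. The red and pink look-alikes are at (298,250) and (393,127). The side view agrees.

```bash
cat > h.py <<'E'
import numpy as np,cv2
from scipy.optimize import least_squares
def rays(c,uv,z):
    "cast pixels onto plane of height z"
    f=240/np.tan(np.radians(c["vfov"]/2)); uv=np.atleast_2d(uv).astype(float)
    d=np.c_[(uv[:,0]-c["cx"])/f,(uv[:,1]-c["cy"])/f,np.ones(len(uv))]@c["R"]
    o=-c["R"].T@c["t"]; return o+d*((z-o[2])/d[:,2])[:,None]
def cloud(c):
    f=240/np.tan(np.radians(c["vfov"]/2)); v,u=np.mgrid[:480,:640]; z=c["z_map"]
    P=np.stack([(u-c["cx"])/f*z,(v-c["cy"])/f*z,z],-1)
    P=(P-c["t"])@c["R"]; P[z==0]=np.nan; return P
def circ(p,r=None,x0=None):
    x0=p.mean(0) if x0 is None else x0
    if r: s=least_squares(lambda q:np.hypot(*(p-q).T)-r,x0,loss='soft_l1',f_scale=.001)
    else: s=least_squares(lambda q:np.hypot(*(p-q[:2]).T)-q[2],[*x0,.03],loss='soft_l1',f_scale=.001)
    return s.x, np.sqrt(np.mean(s.fun**2))
def shaker(c,near):
    "axis from depth: revolve profile, surface points above the pan"
    P=cloud(c).reshape(-1,3); P=P[(np.hypot(*(P[:,:2]-near).T)<.06)]
    prof=lambda h:np.interp(h,[0,.012,.042,.050],[.013,.027,.0165,.0165])
    Q=P[(P[:,2]>.062)&(P[:,2]<.094)]
    if len(Q)<10: return None
    r=prof(Q[:,2]-.045)
    s=least_squares(lambda q:np.hypot(*(Q[:,:2]-q).T)-r,Q[:,:2].mean(0),loss='soft_l1',f_scale=.002)
    return s.x,len(Q),np.median(abs(s.fun)),P[P[:,2]>.0985][:,:2].mean(0),P[:,2].max()
E
python3 - <<'E'
from h import *
for n in("top","side"):
    c=dict(np.load(n+"0.npz")); P=cloud(c)
    g=rays(c,[(407,229)] if n=="top" else [(360,300)],.045)[0,:2]; print(n,"pan guess",g)
    D=np.hypot(*(np.moveaxis(P[...,:2]-g,-1,0)))
    for lo,hi,R in((.040,.050,.055),(.025,.050,.075)):
        m=((D<.1)&(P[...,2]>lo)&(P[...,2]<hi)); 
        if R>.06: m&=True
        p=P[m][:,:2]; print(lo,len(p),np.median(P[m][:,2]),cv2.minEnclosingCircle(p.astype(np.float32)))
    print("shaker",shaker(c,g))
    # dark ring/key pixels
    hsv=cv2.cvtColor(c["image"],cv2.COLOR_RGB2HSV)
    k=(386,297) if n=="top" else (282,296)
    m=np.zeros((480,640),np.uint8); 
    cv2.circle(m,k,11,255,-1); m&=((hsv[...,2]<100)&(hsv[...,1]<60)).astype(np.uint8)*255
    nn,l,st,ce=cv2.connectedComponentsWithStats(m); print("key",st[1:].tolist(),[rays(c,q,.047)[0].round(4) for q in ce[1:]])
    for nm,q in (dict(spare=(311,163),red=(298,250),pink=(393,127),jar=(484,153)) if n=="top" else {}).items(): print(nm,rays(c,[q],.05)[0].round(3))
c=dict(np.load("top0.npz"));cv2.imwrite("pics/crop.png",cv2.resize(c["image"][165:325,330:470,::-1],None,fx=4,fy=4,interpolation=cv2.INTER_NEAREST)[:600])
E
```

```text
top pan guess [ 0.57239237 -0.10136118]
0.04 3337 0.04477898738202307 ((0.5505749583244324, -0.09488976746797562), 0.0771617740392685)
0.025 6303 0.04253376930329683 ((0.5587084293365479, -0.09507568180561066), 0.08603855967521667)
shaker (array([ 0.60096332, -0.07928331]), 504, np.float64(0.0003566504651666535), array([ 0.60084945, -0.0790647 ]), np.float64(0.10436698088057501))
key [[379, 291, 11, 13, 32], [388, 303, 1, 1, 1]] [array([ 0.4722, -0.0667,  0.047 ]), array([ 0.462 , -0.0754,  0.047 ])]
spare [0.666 0.044 0.05 ]
red [0.537 0.06  0.05 ]
pink [ 0.723 -0.076  0.05 ]
jar [ 0.688 -0.212  0.05 ]
side pan guess [ 0.57174755 -0.10963994]
0.04 3155 0.04428269288814505 ((0.5508700609207153, -0.09626023471355438), 0.07647015154361725)
0.025 5861 0.042871334158366615 ((0.5582526922225952, -0.10088947415351868), 0.08547131717205048)
shaker (array([ 0.60121981, -0.07991003]), 734, np.float64(0.0005769479777026545), array([ 0.60004061, -0.08254636]), np.float64(0.10319370993730881))
key [[275, 286, 16, 15, 93], [280, 293, 1, 1, 1]] [array([ 0.4697, -0.0767,  0.047 ]), array([ 0.4672, -0.0762,  0.047 ])]
```

View pics/crop.png

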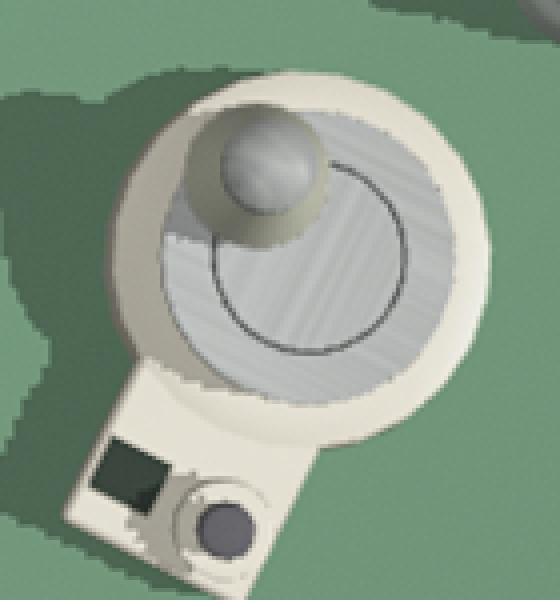

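The crop shows the ring centred near full-frame (407,229), the key cap at (386,297), and the shaker over the ring's upper left edge. I'll refine the ring, key and shaker fits.

```bash
cat >> h.py <<'E'
def ring(c,g,key=None):
    "fit engraved ring (70 mm inside): dark pixels on pan, local blackhat"
    gray=cv2.cvtColor(c["image"],cv2.COLOR_RGB2GRAY); bh=cv2.morphologyEx(gray,cv2.MORPH_BLACKHAT,np.ones((7,7)))
    v,u=np.where(bh>30); p=rays(c,np.c_[u,v],.045)[:,:2]; 
    for t in(.008,.003,.002):
        d=np.hypot(*(p-g).T); q=p[abs(d-.0355)<t]; s,e=circ(q,None,g); g=s[:2]
    return s,e,len(q)
E
python3 - <<'E'
from h import *
for n in("top","side"):
    c=dict(np.load(n+"0.npz")); P=cloud(c)
    g=rays(c,[(407,229)] if n=="top" else [(360,298)],.045)[0,:2]
    s,e,k=ring(c,g); print(n,"ring",s,e,k)
    D=np.hypot(*np.moveaxis(P[...,:2]-s[:2],-1,0)); m=(D<.066)&(P[...,2]>.041)&(P[...,2]<.049)
    print("pan enc",cv2.minEnclosingCircle(P[m][:,:2].astype(np.float32)))
    S=shaker(c,s[:2])[0]; print("shaker",S,"offset",S-s[:2])
    k=rays(c,[(386.1,297.1)] if n=="top" else [(282,295.5)],.047)[0,:2]; d=k-s[:2]
    a=np.arctan2(d[1],d[0])-np.arctan2(-.018,-.105)
    R=np.array([[np.cos(a),-np.sin(a)],[np.sin(a),np.cos(a)]])
    print("key",k,np.hypot(*d),"yaw",np.degrees(a),"key pred",s[:2]+R@[-.105,-.018])
E
```

```text
top ring [ 0.5727257  -0.10122085  0.0354489 ] 0.0007989439904331325 204
pan enc ((0.5717496275901794, -0.10075103491544724), 0.055111005902290344)
shaker [ 0.60096301 -0.0792844 ] offset [0.0282373  0.02193645]
key [ 0.47059518 -0.07240538] 0.10611774029033154 yaw 334.516350443471 key pred [ 0.47019679 -0.07229298]
side ring [ 0.57224484 -0.1016633   0.03562414] 0.0005641117550141733 97
pan enc ((0.5721748471260071, -0.10221599042415619), 0.056440506130456924)
shaker [ 0.60121981 -0.07991003] offset [0.02897498 0.02175327]
key [ 0.46910179 -0.08160623] 0.10507508700476946 yaw 339.26809068802334 key pred [ 0.46767198 -0.08132819]
```

```bash
cat >> h.py <<'E'
PAN=np.array([.5725,-.1014])
def delta(pos,yang):
    "tool-frame shift and turn to reach pos, tool down, tool y at yang deg"
    from rig import read_state
    from scipy.spatial.transform import Rotation as Ro
    s=read_state(); R=np.array(s["eef_rot"]); a=np.radians(yang); y=np.array([np.cos(a),np.sin(a),0]); z=np.array([0,0,-1.])
    G=np.c_[np.cross(y,z),y,z]
    print("t",s["time"],"pos",np.round(s["ee_pos"],4),"F",np.round(s["ft_force"],2),"gap",s["finger_gap"])
    print("delta",np.round(R.T@(np.array(pos)-s["ee_pos"]),4),np.round(Ro.from_matrix(R.T@G).as_rotvec(),4))
E
python3 - <<'E'
from h import *
S=np.array([.6011,-.0797]); d=PAN-S; L=np.hypot(*d); u=d/L; print(L,u,np.degrees(np.arctan2(u[1],u[0])))
p=S-.049*u; print(p); delta([*p,.14],-142.8)
E
```

```text
0.035900557098741494 [-0.79664502 -0.60444744] -142.8109091130814
[ 0.64013561 -0.05008208]
t 0.1 pos [ 0.2038 -0.4836  0.2602] F [-0.   -0.45 -0.07] gap 0.08828980268051813
delta [-0.23   -0.5704  0.1206] [-0.0004  0.001  -0.2504]
```

Emit:
{"api": "servo_tool", "payload": {"rows": "-0.23 -0.57 0 0 0 -0.25;-0.23 -0.57 0 0 0 -0.25;-0.23 -0.57 0 0 0 -0.25;-0.23 -0.57 0 0 0 -0.25;-0.23 -0.57 0 0 0 -0.25;-0.23 -0.57 0 0 0 -0.25;-0.23 -0.57 0 0 0 -0.25;-0.23 -0.57 0 0 0 -0.25;-0.23 -0.57 0 0 0 -0.25;-0.23 -0.57 0 0 0 -0.25;-0.23 -0.57 0.06 0 0 -0.25;-0.23 -0.57 0.11 0 0 -0.25", "claw": 34}}

```text
time: 1.6
ee_pos: [0.6395, -0.0494, 0.1481]
eef_rot: [[0.605, -0.796, -0.002], [-0.796, -0.605, 0.001], [-0.002, 0.0, -1.0]]
ft_force: [0.1, -0.4, 0.6]
finger_gap: 0.0296
```

```bash
python3 - <<'E'
from h import *
delta([.6401,-.0501,.073],-142.8)
E
```

```text
t 1.6 pos [ 0.6395 -0.0494  0.1481] F [ 0.05 -0.38  0.58] gap 0.029606651189356747
delta [ 0.0011 -0.0001  0.0751] [0.0004 0.0021 0.0007]
```

Emit:
{"api": "servo_tool", "payload": {"rows": "0.001 0 0.03 0 0.002 0;0.001 0 0.06 0 0.002 0;0.001 0 0.07 0 0.002 0;0.001 0 0.075 0 0.002 0;0.001 0 0.075 0 0.002 0;0.001 0 0.075 0 0.002 0"}}

```text
time: 2.35
ee_pos: [0.6404, -0.0502, 0.0741]
eef_rot: [[0.605, -0.796, 0.001], [-0.796, -0.605, -0.001], [0.001, -0.001, -1.0]]
ft_force: [-0.0, 0.5, 0.0]
finger_gap: 0.03
```

```bash
python3 - <<'E'
from h import *
from rig import read_camera
delta([.6401,-.0501,.073],-142.8)
for n in("top","side"):
    c=read_camera(n); cv2.imwrite(f"pics/{n}1.png",c["image"][...,::-1])
    print(n,shaker(c,[.6011-.01,-.0797-.01]) )
    if n=="side":cv2.imwrite("pics/side1c.png",cv2.resize(c["image"][200:360,240:440,::-1],None,fx=4,fy=3.75)[:600])
E
```

```text
t 2.35 pos [ 0.6404 -0.0502  0.0741] F [-0.02  0.48  0.  ] gap 0.029995844868952938
delta [-0.0003  0.0002  0.0011] [-0.0006 -0.0012  0.0008]
top (array([ 0.60031969, -0.07929016]), 29, np.float64(0.0001372820011299701), array([ 0.59627417, -0.07093442]), np.float64(0.3976485024132029))
side (array([ 0.60307586, -0.07947513]), 986, np.float64(0.001728226298829419), array([ 0.59463449, -0.08912669]), np.float64(0.3979385178500434))
```

View pics/side1c.png

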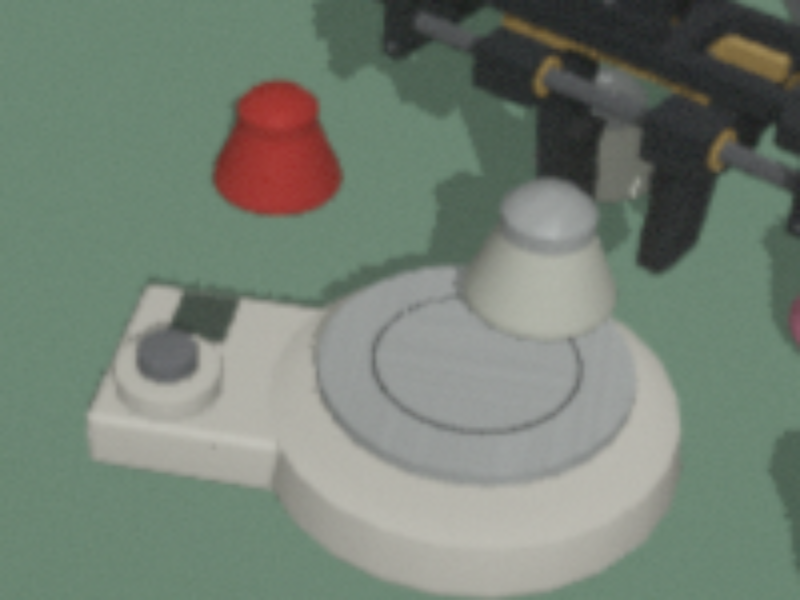

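The side crop shows both fingertips behind the shaker at belly height, with nothing touching. Pushing slowly with the two-tip V.

Emit:
{"api": "servo_tool", "payload": {"rows": "0 0.008 0.001 0 0 0;0 0.013 0.001 0 0 0;0 0.0155 0.001 0 0 0;0 0.018 0.001 0 0 0;0 0.02 0.001 0 0 0;0 0.022 0.001 0 0 0;0 0.024 0.001 0 0 0;0 0.026 0.001 0 0 0;0 0.028 0.001 0 0 0;0 0.03 0.001 0 0 0;0 0.03 0.001 0 0 0"}}

```text
time: 3.82
ee_pos: [0.6162, -0.0684, 0.0728]
eef_rot: [[0.605, -0.796, 0.001], [-0.796, -0.605, -0.001], [0.001, -0.0, -1.0]]
ft_force: [-0.3, -0.9, 0.3]
finger_gap: 0.0299
```

```bash
cat > look.py <<'E'
from h import *
from rig import read_camera,read_state
import sys
c=read_camera("side"); s=read_state(); T=np.array(s["ee_pos"]); P=cloud(c).reshape(-1,3)
u=np.array(s["eef_rot"])[:2,1]
# light surfaces only, ahead of the fingers
hsv=cv2.cvtColor(c["image"],cv2.COLOR_RGB2HSV).reshape(-1,3)
m=(hsv[:,2]>95)&(P[:,2]>.062)&(P[:,2]<.094)&(np.hypot(*(P[:,:2]-PAN).T)<.07)&((P[:,:2]-T[:2])@u>.010)
Q=P[m]; r=np.interp(Q[:,2]-.045,[0,.012,.042,.050],[.013,.027,.0165,.0165])
f=least_squares(lambda q:np.hypot(*(Q[:,:2]-q).T)-r,PAN+.02,loss='soft_l1',f_scale=.001)
S=f.x; print("TCP",T.round(4),"F",np.round(s["ft_force"],2),"t",s["time"]); print("shaker",S.round(4),"n",m.sum(),"res",np.median(abs(f.fun)),"off",(S-PAN).round(4),"to go (tool y)",((PAN-S)@u).round(4),"perp (tool x)",((PAN-S)@np.array(s["eef_rot"])[:2,0]).round(4),"dist",np.hypot(*(S-PAN)).round(4), "ahead of TCP",((S-T[:2])@u).round(4))
i=c["image"][200:360,240:440,::-1]; cv2.imwrite(f"pics/{sys.argv[1]}.png",cv2.resize(i,None,fx=3,fy=3))
E
python3 look.py p1
```

```text
TCP [ 0.6163 -0.0684  0.0728] F [ 0.2  -0.1   0.61] t 3.875
shaker [ 0.5915 -0.0867] n 736 res 0.0005629508200230646 off [0.019  0.0147] to go (tool y) 0.024 perp (tool x) 0.0002 dist 0.024 ahead of TCP 0.0308
```

Emit:
{"api": "servo_tool", "payload": {"rows": "0 0.002 0 0 0 0;0 0.004 0 0 0 0;0 0.006 0 0 0 0;0 0.008 0 0 0 0;0 0.01 0 0 0 0;0 0.012 0 0 0 0;0 0.014 0 0 0 0;0 0.016 0 0 0 0;0 0.018 0 0 0 0;0 0.02 0 0 0 0;0 0.022 0 0 0 0;0 0.023 0 0 0 0"}}

```text
time: 5.38
ee_pos: [0.5979, -0.0824, 0.0728]
eef_rot: [[0.605, -0.796, 0.0], [-0.796, -0.605, -0.001], [0.001, -0.0, -1.0]]
ft_force: [1.5, 1.0, -0.1]
finger_gap: 0.0296
```

```bash
python3 look.py p2
```

```text
TCP [ 0.5978 -0.0824  0.0728] F [1.09 0.59 0.26] t 5.425
shaker [ 0.5733 -0.1006] n 774 res 0.0005905169066176795 off [0.0008 0.0008] to go (tool y) 0.0011 perp (tool x) 0.0001 dist 0.0011 ahead of TCP 0.0306
```

Emit:
{"api": "servo_tool", "payload": {"rows": "0 -0.004 0 0 0 0;0 -0.015 0 0 0 0;0 -0.03 0 0 0 0;0 -0.035 0 0 0 0;0 -0.035 -0.03 0 0 0;0 -0.035 -0.08 0 0 0;0 -0.035 -0.1 0 0 0;0 -0.035 -0.1 0 0 0", "claw": 34}}

```text
time: 6.42
ee_pos: [0.6261, -0.0613, 0.1741]
eef_rot: [[0.605, -0.796, 0.003], [-0.796, -0.605, -0.001], [0.003, -0.002, -1.0]]
ft_force: [0.0, -0.5, -1.5]
finger_gap: 0.0301
```

```bash
python3 - <<'E'
from h import *
delta([.47,-.30,.17],-142.8)
E
```

```text
t 6.425 pos [ 0.6261 -0.0613  0.1741] F [ 0.03 -0.53 -1.49] gap 0.030080673696678686
delta [0.0956 0.2688 0.0039] [-0.0015 -0.0029  0.0007]
```

Emit:
{"api": "servo_tool", "payload": {"rows": "0.095 0.27 0 0 0 0;0.095 0.27 0 0 0 0;0.095 0.27 0 0 0 0;0.095 0.27 0 0 0 0;0.095 0.27 0 0 0 0;0.095 0.27 0 0 0 0;0.095 0.27 0 0 0 0", "claw": 0}}

```text
time: 7.3
ee_pos: [0.4689, -0.2994, 0.173]
eef_rot: [[0.605, -0.796, 0.002], [-0.796, -0.605, -0.0], [0.001, -0.002, -1.0]]
ft_force: [0.4, 0.6, 0.5]
finger_gap: 0.0
```

```bash
python3 - <<'E'
from h import *
from rig import read_camera
for n in("top","side"):
    c=read_camera(n); s,e,k=ring(c,PAN); S=shaker(c,PAN); print(n,"ring",s,k,"shaker",S[:3],"off",S[0]-s[:2],np.hypot(*(S[0]-s[:2])))
    # key: dark neutral blob
    g=cv2.cvtColor(c["image"],cv2.COLOR_RGB2HSV); q=(386,297) if n=="top" else (282,293); print("hsv key",g[q[1],q[0]])
    m=np.zeros((480,640),np.uint8); cv2.circle(m,q,13,255,-1)
    m&=((g[...,2]<130)&((g[...,0]>100))).astype(np.uint8)*255
    nn,l,st,ce=cv2.connectedComponentsWithStats(m); i=1+st[1:,4].argmax(); k=rays(c,ce[i],.047)[0,:2]; d=k-s[:2]
    a=np.arctan2(d[1],d[0])-np.arctan2(-.018,-.105); print("key",st[i],ce[i],k,np.hypot(*d),np.degrees(a)%360)
    if n=="top": cv2.imwrite("pics/top2.png",cv2.resize(c["image"][165:325,330:470,::-1],None,fx=3.7,fy=3.7))
    P=cloud(c); w=(P[...,2]>.0455)&(P[...,2]<.050)&(np.hypot(*np.moveaxis(P[...,:2]-k,-1,0))<.014); print("depth key",w.sum(),P[w].mean(0), P[w].min(0)/2+P[w].max(0)/2)
delta([.4705,-.0728,.12],-142.8)
E
```

```text
top ring [ 0.57278935 -0.10112754  0.03552304] 259 shaker (array([ 0.57288952, -0.10002419]), 531, np.float64(0.00039668073305170956)) off [0.00010017 0.00110335] 0.0011078880666041241
hsv key [128  13  78]
key [380 291  13  14 145] [386.02758621 297.22758621] [ 0.47040391 -0.0723026 ] 0.1063656733892116 334.54872679241186
depth key 110 [ 0.46972986 -0.0726449   0.04683614] [ 0.46997368 -0.0731114   0.04739372]
side ring [4.47398292e+01 7.05160182e+01 3.00000000e-02] 0 shaker (array([ 0.5728655 , -0.10065393]), 276, np.float64(0.000526799364115059)) off [-44.16696372 -70.61667218] 83.29126649652606
hsv key [90 10 49]
key [282 281  11  10  34] [286.97058824 285.29411765] [ 0.47925087 -0.06271265] 83.30879936541422 48.18021448479067
  return _methods._mean(a, axis=axis, dtype=dtype,
  ret = ret.dtype.type(ret / rcount)
<stdin>:12: RuntimeWarning: Mean of empty slice.
  ret = um.true_divide(
Traceback (most recent call last):
ValueError: zero-size array to reduction operation minimum which has no identity
```

View pics/top2.png

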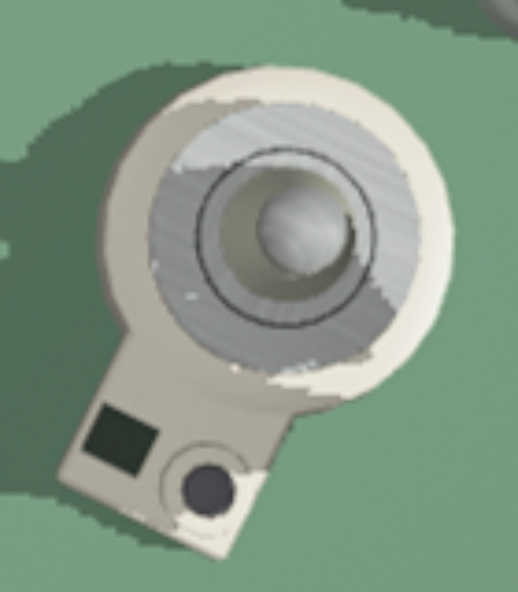

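The crop shows the shaker inside the ring with the ring visible all round, 1.1 mm off in the top view. Next I'll turn the wrist so the gripper body stays clear of the shaker, and go over the key.

```bash
python3 - <<'E'
from h import *
delta([.4704,-.0725,.11],164.4)
E
```

```text
t 7.4 pos [ 0.4692 -0.2991  0.1734] F [ 0.01 -0.26  0.35] gap 0.0003483038582827606
delta [-0.1796 -0.1383  0.0633] [-0.0023 -0.0011  0.9237]
```

Emit:
{"api": "servo_tool", "payload": {"rows": "-0.18 -0.138 0 0 0 0.92;-0.18 -0.138 0 0 0 0.92;-0.18 -0.138 0 0 0 0.92;-0.18 -0.138 0 0 0 0.92;-0.18 -0.138 0 0 0 0.92;-0.18 -0.138 0 0 0 0.92;-0.18 -0.138 0 0 0 0.92;-0.18 -0.138 0.05 0 0 0.92;-0.18 -0.138 0.063 0 0 0.92;-0.18 -0.138 0.063 0 0 0.92;-0.18 -0.138 0.063 0 0 0.92"}}

```text
time: 8.78
ee_pos: [0.4707, -0.0727, 0.1115]
eef_rot: [[-0.265, -0.964, 0.004], [-0.964, 0.265, -0.002], [0.0, -0.005, -1.0]]
ft_force: [0.4, -0.0, 0.3]
finger_gap: 0.0008
```

```bash
python3 - <<'E'
from h import *
delta([.4704,-.0725,.064],164.4)
E
```

```text
t 8.775 pos [ 0.4707 -0.0727  0.1115] F [ 0.44 -0.04  0.35] gap 0.0008219399128630109
delta [-0.0001  0.0005  0.0475] [-0.0047 -0.0003  0.0042]
```

Emit:
{"api": "servo_tool", "payload": {"rows": "0 0.0005 0.02 -0.005 0 0;0 0.0005 0.035 -0.005 0 0;0 0.0005 0.041 -0.005 0 0;0 0.0005 0.0425 -0.005 0 0;0 0.0005 0.044 -0.005 0 0;0 0.0005 0.045 -0.005 0 0;0 0.0005 0.046 -0.005 0 0;0 0.0005 0.047 -0.005 0 0;0 0.0005 0.0475 -0.005 0 0;0 0.0005 0.0475 -0.005 0 0;0 0.0005 0.0475 -0.005 0 0"}}

```text
time: 10.15
ee_pos: [0.4705, -0.0727, 0.0644]
eef_rot: [[-0.265, -0.964, -0.0], [-0.964, 0.265, -0.0], [0.0, -0.0, -1.0]]
ft_force: [-2.0, 1.1, 6.8]
finger_gap: 0.0003
```

```bash
python3 - <<'E'
from h import *
from rig import read_camera
delta([.4704,-.0725,.064],164.4)
c=read_camera("side"); cv2.imwrite("pics/press.png",cv2.resize(c["image"][190:370,220:440,::-1],None,fx=3.3,fy=3.3))
E
```

```text
t 10.15 pos [ 0.4705 -0.0727  0.0644] F [-1.96  1.13  6.81] gap 0.00028258266611717013
delta [-0.0001  0.0002  0.0004] [-0.0001 -0.0003  0.0043]
```

View pics/press.png

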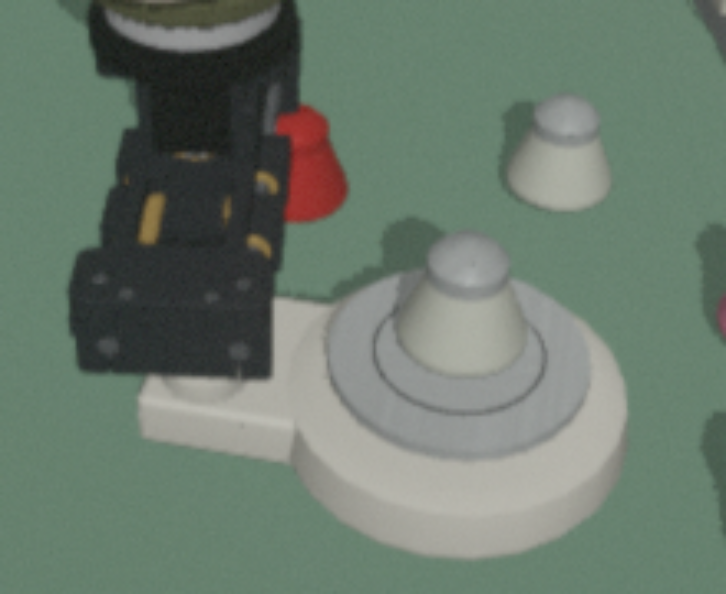

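The shaker is still centred, and 6.8 N against the 4 N needed suggests the key is at its stop. I'll press one more mm to be sure, hold, then let go.

Emit:
{"api": "servo_tool", "payload": {"rows": "0 0 0.001 0 0 0;0 0 0.0015 0 0 0;0 0 0.0015 0 0 0;0 0 0.0015 0 0 0"}}

```text
time: 10.7
ee_pos: [0.4706, -0.0727, 0.0641]
eef_rot: [[-0.265, -0.964, 0.0], [-0.964, 0.265, -0.001], [0.001, -0.0, -1.0]]
ft_force: [-7.5, 2.5, 20.3]
finger_gap: 0.0006
```

Emit:
{"api": "servo_tool", "payload": {"rows": "0 0 -0.003 0 0 0;0 0 -0.008 0 0 0;0 0 -0.03 0 0 0;0 0 -0.08 0 0 0;0 0 -0.12 0 0 0;0 0.05 -0.12 0 0 0;0 0.1 -0.12 0 0 0;0 0.1 -0.12 0 0 0;0 0.1 -0.12 0 0 0;0 0.1 -0.12 0 0 0"}}

```text
time: 11.95
ee_pos: [0.375, -0.0466, 0.1841]
eef_rot: [[-0.265, -0.964, 0.001], [-0.964, 0.265, -0.001], [0.001, -0.001, -1.0]]
ft_force: [0.1, 0.4, 0.1]
finger_gap: 0.0007
```

```bash
python3 - <<'E'
from h import *
from rig import read_camera
for n in("top","side"):
    c=read_camera(n); s,e,k=ring(c,PAN); S=shaker(c,PAN); print(n,"ring",s,k,"shaker",S[:3],"off",S[0]-PAN)
    P=cloud(c); w=np.hypot(*np.moveaxis(P[...,:2]-[.4704,-.0725],-1,0))<.007; print("key z",np.median(P[w][:,2]),w.sum())
    cv2.imwrite(f"pics/{n}9.png",c["image"][...,::-1])
E
```

```text
top ring [ 0.57277739 -0.10112031  0.03551774] 266 shaker (array([ 0.57289537, -0.10003281]), 531, np.float64(0.0003754469580465915)) off [0.00039537 0.00136719]
key z 0.04659314072418194 70
side ring [ 0.5722333  -0.10178662  0.03557703] 93 shaker (array([ 0.57321857, -0.10068445]), 767, np.float64(0.000626940626342911)) off [0.00071857 0.00071555]
key z 0.04591876436644025 51
```

View pics/top9.png

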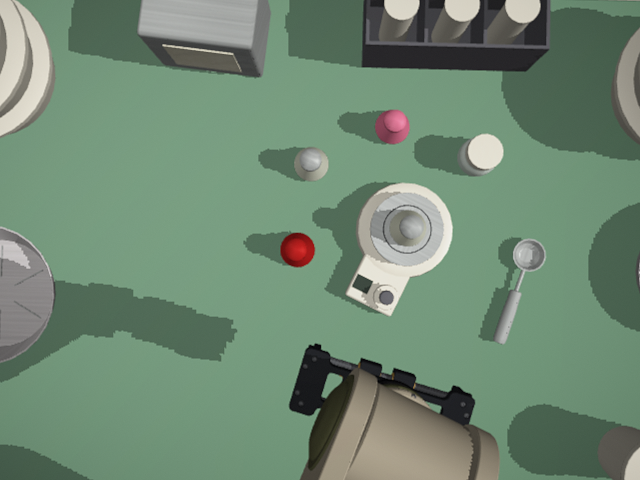

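The hard stop was reached (20 N with no further travel). The key is back up at about 46.6 mm, the shaker is centred, the spare (311,163), jar (484,153) and spoon are where they started, and the arm is clear.

```bash
python3 -c "
from rig import *
print(close_job())"
```

```text
the job is handed in; nothing more can be done
None
```

I nudged the shaker about 36 mm to the middle of the pan, pressed the key and let it spring back, then handed the job in. The arm's clock read about 12 s at the last check. No verdict was reported.

- **Nudging:** I pushed slowly and low on the belly with two fingertips held 30 mm apart, in two steps, then backed the arm away.
- **Key press:** With the fingers shut I pressed the key until it stopped moving; the force then rose to about 20 N, against the 4 N it needs.
- **Shaker at the end:** It stands about 1.0 to 1.5 mm off the pan's centre in both views, with the ring showing all round it.
- **Key at the end:** Its top reads 46.6 mm in the top view and 45.9 mm in the side view, so it is back up (nominal 47 mm).
- **Surroundings:** By eye in the last top view, the second shaker, the jar, the spoon and the look-alikes look unmoved, and the arm is clear of everything.

**Checks that failed or disagreed:** My first estimates of the key's position from the side view were about 4 to 9 mm off the top view's. A later side-view check failed outright, so I aimed the press from the top view. The ring centres from the two views differ by less than 1 mm, within the calibration.

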